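# Brush out the grit pot, then pull and show the spark-trap filter plate

### The arm

A 6-joint arm with a two-finger parallel gripper is mounted at the origin on the work surface. World frame = base frame: x ahead of the robot, y to its left, z up, the work surface at z = 0. Lengths are in m, angles in rad, forces in N, time in s.
With the tool pointing down it reaches from about 0.3 to 0.825 m from the base axis. Payload 5.4 kg.
Tool frame: the origin (TCP) lies at the very end of the fingers, on their centre line; the grasp point (between the pads) lies 19 mm behind it; z points along the fingers, x is the direction in which the jaws open and shut, and the axes are right-handed (so a half turn about z gives the same grasp; the last joint's range is limited). The gripper opens to 92 mm and grips with 3 to 60 N. Pads are 20 mm wide; open, the fingers measure 128 mm over their backs; the gripper's body (75 mm by 189 mm) begins 69 mm behind the grasp point.
Start: joints at [0.958, 0.158, 1.597, -0, 1.386, -0.21], TCP at [0.225, 0.529, 0.215] pointing down, gripper open.
Joint ranges: [-2.91, 2.91], [-0.94, 2.29], [0.18, 2.7], [-1.29, 4.43], [0.17, 2.64], [-3, 3]. Speed limits (rad/s): [2.57, 2.57, 3.14, 3.14, 3.14, 3.14].

### API

Orientations are given as a rotation vector (axis times angle).
In Python, from workcell import bot gives the robot as it stands. Calls block until the motion is done:
- bot.goto(position, orientation): joint-space move of the TCP to a pose.
- bot.line_to(position, rot=None, max_speed=0.15): straight line of the TCP; rot=None keeps the orientation; max_speed is the mean speed in m/s.
- bot.set_joints(angles): joint-space move.
- bot.set_gripper(opening, newtons=None): opening from 0.0 (shut) to 1.0 (fully open); newtons is the grip in N (None keeps the last); returns when the fingers have stopped.
- bot.hold(seconds).
- bot.inverse_kinematics(position, orientation): joint angles nearest the present ones, or None.
- bot.read_camera(name): name is "side" or "top" or "wrist"; returns a dict with "pixels" (480x640x3 uint8, blue, green, red), "fx", "fy", "cx", "cy" (pixels), "R" (3x3) and "t" (3): a world point X has camera coordinates R X + t. Camera axes: x right, y down, z forward; pixel columns grow to the right and rows downward; lengths in m; the calibration is good to about 2 mm. A picture is of the moment at which its call begins. There is no depth.
A pose or a line that the arm cannot do raises bot.MotionError and nothing moves.
- bot.job_done(): hands the job in, once; it reports no verdict.
Readings, each from a call of its own:
- bot.current_clock(): time.
- bot.current_joints(): joint angles.
- bot.current_joint_vel(): joint speeds.
- bot.current_effort(): joint torques, N m.
- bot.current_ee_pos(): TCP position.
- bot.current_tool_rot(): TCP orientation.
- bot.current_contact_force(): force on the tool from outside, world axes, zero at the start.
- bot.current_ft_torque(): the same for the moment, N m.
- bot.current_opening(): opening from 0.0 (shut) to 1.0 (fully open).
Only numpy, scipy, OpenCV 4.12 (cv2) and the standard library are available. Lean on these libraries where they do the work, as an engineer would, in place of code of your own. Each camera call takes 0.05 s, during which the arm holds its last target.

### The job

Service the grinder's spark trap: first scrub the inside of the steel grit pot with its long brush, at least two strokes, each from the pot's floor up by at least half the pot's depth and back down, keeping the brush head in the pot, and leave the brush standing on the pot's floor. Then swing the trap's yellow flap well open, draw out the copper filter plate hidden beneath by its red tab, and hold it upright above the middle of the lit inspection pad with clear space of about a hand's width below it. Finish while still holding the plate there, and leave the hammer, the grinder wheel and the jar alone.

Things in the scene. Friction and masses are not known exactly. Their poses are not given: they have to be found in the camera images.
- trap: Green open-topped box fixed to the bench: 136 (x) x 162 (y) x 120 mm high, walls and floor 6 mm. Origin: centre of its underside; z up. Flap hinged along its +x rim; below that a hose port (60 mm across) stands 20 mm out. The plate stands upright on the floor in the middle, in the trap's x-z plane, between rib guides on the x walls with 2 mm play; drawn straight up; 70 mm of room each y side.
- flap (a joint): Opening angle of the yellow flap: 0 shut flat on the box, positive as its free (-x) edge swings up and over to +x, stop at 1.9 rad; starts 0 to 0.15. The hinge is stiff and stays where it is left (about 4 N at the bar lifts it). Flap 140 x 162 x 5 mm, 0.25 kg.
- flap_hinge (a point): Point on the flap's hinge line, middle of its length, at the trap's +x rim (68 mm from the trap's centre along its +x, 120 mm high). Its axes turn with the flap; with the flap shut they are parallel to the trap's. Hinge axis = y.
- flap_bar (a point): Middle of the steel grab bar on top of the flap: a round bar of 10 mm diameter along the trap's y, 90 mm long between its two end posts, standing 39 mm above the flap's top face and 118 mm from the hinge line (22 mm in from the free edge): at (-118, 0, 44) mm in the axes of flap_hinge. It can turn between two fingers as the flap swings.
- plate_tab (a point): Middle of the red grip tab of the filter plate (loose, about 0.25 kg). Tab 34 (x) x 10 (y) x 36 mm high; its top is 18 mm above this point. Below it the copper plate, 114 (x) x 10 (y) x 66 mm high, has its lower edge 83 mm below this point. z is up along the plate, y is its thin direction. At the start the tab's top is 13 mm below the trap's rim, hidden under the flap.
- pot: Open round steel pot, fixed to the bench: 76 mm outside diameter, 120 mm high, bore 66 mm, floor 6 mm thick (inner depth 114 mm), on a 100 mm foot disc 4 mm thick. Origin: centre of its underside, on the bench; z up.
- brush_grip (a point): Grip point on the handle of the long brush (loose, about 0.18 kg) that stands in the pot. Wooden handle, 20 mm diameter, from 61 mm below this point to 44 mm above it; z runs up the handle. The brush is 239 mm long; its flat foot is 195 mm below this point; head 56 mm diameter (its brass rings; the solid body is 52 mm) and 34 mm high, then a 14 mm steel rod. Standing on the pot's floor this point is 201 mm above the bench.
- pad_top (a point): Centre of the top face of the inspection pad: a black square slab, 120 x 120 x 12 mm, with a white lit face, fixed on the bench between pot and trap.
- hammer: Bystander: hammer with a red handle, about 0.3 m long, lying on the bench beyond the pad. Leave alone.
- wheel: Bystander: aluminium grinder contact wheel, 84 mm diameter, 34 mm high, lying flat on the bench. Origin: centre of its underside. Leave alone.
- jar: Bystander: small amber jar with a blue cap, 52 mm diameter, 60 mm high, standing on the bench between the robot and the pad. Origin: centre of its underside. Leave alone.

How it is judged:
On the way, in this order (a step that is already met when the one before it is completed fails the run):
1. brush drawn up in the pot by about half its depth (over 50 mm) (z of brush_grip in the frame of pot above 0.251 m), for 0.1 s.
2. brush back down to the pot's floor (within 13 mm) (z of brush_grip in the frame of pot below 0.214 m), for 0.1 s.
3. brush drawn up a second time (z of brush_grip in the frame of pot above 0.251 m), for 0.1 s.
4. brush down on the floor a second time (z of brush_grip in the frame of pot below 0.214 m), for 0.1 s.
5. brush let go, flap swung open beyond 0.9 rad (value of joint flap above 0.9 rad and contact force between the fingers and brush below 0.1 N), for 0.2 s.
6. plate drawn up clear of the trap's rim (z of plate_tab in the frame of trap above 0.203 m), for 0.1 s.
At the end, for the whole second after the job is handed in: The plate is held still in the fingers, upright within 0.2 rad, its tab within 40 mm horizontally of the pad's centre and its lower edge 40 to 200 mm above the pad, touching neither pad nor trap; the brush stands in the pot within 13 mm of its floor and within 0.25 rad of upright (horizontal distance between plate_tab and pad_top below 0.04 m and z of plate_tab in the frame of pad_top between 0.123 and 0.283 m and angle between plate_tab's own z axis and vertical below 0.2 rad and contact force between the fingers and plate above 1 N and contact force between plate and trap below 0.1 N and contact force between plate and pad below 0.1 N and linear speed of plate below 0.03 m/s and z of brush_grip in the frame of pot below 0.214 m and angle between brush_grip's own z axis and vertical below 0.25 rad and horizontal distance between brush_grip and pot below 0.05 m); the arm keeps its last pose, push and grip.
It fails at once if brush head lifted out of the pot (z of brush_grip in the frame of pot above 0.316 m).
It fails at once if hammer moved by more than 20 mm (distance of hammer from where it was at the start of the episode above 0.02 m).
It fails at once if wheel moved by more than 20 mm (distance of wheel from where it was at the start of the episode above 0.02 m).
It fails at once if jar moved by more than 20 mm (distance of jar from where it was at the start of the episode above 0.02 m).
It also fails if it takes over 67 s, if anything falls off the work surface, if the arm or the gripper's body presses on something with over 40 N, if the wrist force passes 120 N, or if a joint passes its speed limit or range.

## Working session

There is one attempt and no reset: what is moved stays moved. The work goes in short steps, each a Python script; the robot and the scene stay as the last script left them, time stands still between calls to the robot, and variables do not carry over. Pictures are saved under pics/ and viewed, and the job is handed in when it is done.

```bash
ls; mkdir -p pics; python3 - <<'E'
from workcell import bot
import cv2, numpy as np
for n in ["side","top","wrist"]:
    c=bot.read_camera(n); cv2.imwrite(f"pics/{n}0.png",c["pixels"])
    R=np.array(c["R"]);t=np.array(c["t"])
    print(n,c["fx"],c["fy"],c["cx"],c["cy"],"pos",(-R.T@t).round(3),"fwd",R[2].round(3))
print(bot.current_clock(),bot.current_tool_rot(),bot.current_opening())
E
```

```text
pics
side 565.2494756684165 565.2494756684165 318.096077624904 246.612403825715 pos [0.534 0.725 0.899] fwd [ 0.057 -0.69  -0.721]
top 457.0927036061551 457.0927036061551 328.6638260946713 246.07775325616748 pos [ 0.409 -0.025  1.047] fwd [ 0.17   0.004 -0.985]
wrist 411.3713634384068 411.3713634384068 326.9882178961141 243.23443223394824 pos [0.153 0.559 0.385] fwd [ 0.253 -0.109 -0.961]
0.15 [ 2.62048099e+00  1.73189063e+00 -2.05471575e-03] 1.0015468911662708
```

View pics/side0.png

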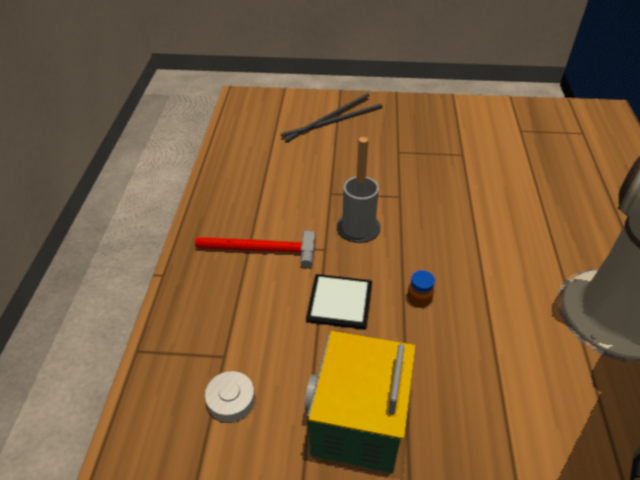

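View pics/top0.png

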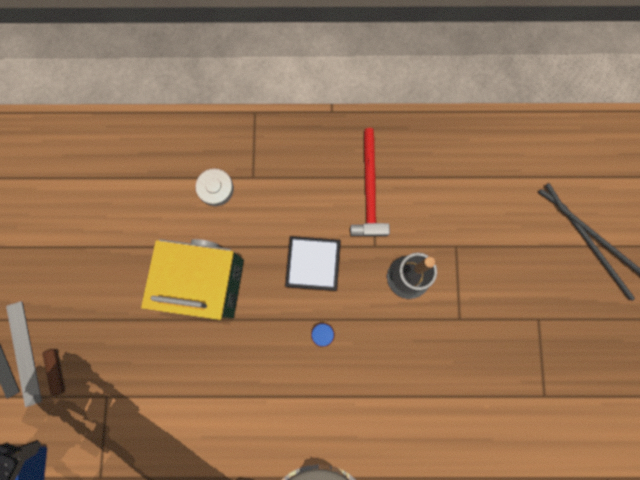

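View pics/wrist0.png

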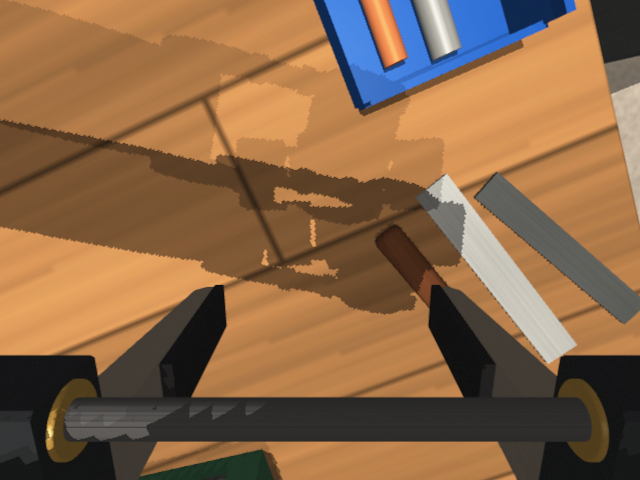

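```bash
cat > h.py <<'E'
import cv2, numpy as np
from workcell import bot
from scipy.spatial.transform import Rotation as Rn
def cam(n):
    c=bot.read_camera(n); c["R"]=np.array(c["R"]);c["t"]=np.array(c["t"]);return c
def ray(c,p):
    d=np.array([(p[0]-c["cx"])/c["fx"],(p[1]-c["cy"])/c["fy"],1.]); d=c["R"].T@d
    return -c["R"].T@c["t"], d/np.linalg.norm(d)
def plane(c,p,z):
    o,d=ray(c,p); return o+d*(z-o[2])/d[2]
def tri(c1,p1,c2,p2):
    o1,d1=ray(c1,p1);o2,d2=ray(c2,p2)
    s=np.linalg.lstsq(np.stack([d1,-d2],1),o2-o1,rcond=None)[0]
    a=o1+d1*s[0];b=o2+d2*s[1]; return (a+b)/2,np.linalg.norm(a-b)
def proj(c,X):
    q=c["R"]@np.array(X)+c["t"]; return np.array([c["fx"]*q[0]/q[2]+c["cx"],c["fy"]*q[1]/q[2]+c["cy"]])
def mask(c,lo,hi):
    return cv2.inRange(cv2.cvtColor(c["pixels"],cv2.COLOR_BGR2HSV),np.array(lo),np.array(hi))
def blobs(m,amin=30):
    cs,_=cv2.findContours(m,cv2.RETR_EXTERNAL,cv2.CHAIN_APPROX_NONE)
    return sorted([k for k in cs if cv2.contourArea(k)>amin],key=cv2.contourArea,reverse=True)
def down(yaw):  # tool z down, jaw axis (tool x) at angle yaw in world xy
    x=np.array([np.cos(yaw),np.sin(yaw),0]);z=np.array([0,0,-1.]);y=np.cross(z,x)
    return Rn.from_matrix(np.stack([x,y,z],1)).as_rotvec()
E
python3 - <<'E'
from h import *
S=cam("side");T=cam("top")
q={}
for n,c in (("S",S),("T",T)):
    y=blobs(mask(c,(22,150,100),(32,255,255)))[0]
    h=cv2.convexHull(y); ap=cv2.approxPolyDP(h,8,True)[:,0]
    print(n,"yellow",ap.tolist())
    im=c["pixels"]
    crop=im[220:340,130:250] if n=="T" else im[320:480,290:430]
    cv2.imwrite(f"pics/trap_{n}.png",cv2.resize(crop,None,fx=4 if n=='S' else 5,fy=4 if n=='S' else 5,interpolation=cv2.INTER_CUBIC)[:600])
    crop=im[240:310,370:450] if n=="T" else im[125:250,320:400]
    cv2.imwrite(f"pics/pot_{n}.png",cv2.resize(crop,None,fx=5,fy=5 if n=='T' else 4.8,interpolation=cv2.INTER_CUBIC))
w=blobs(mask(T,(0,0,200),(180,60,255)))
for k in w[:4]: print(cv2.minAreaRect(k),cv2.contourArea(k))
w=blobs(mask(S,(0,0,200),(180,70,255)))
for k in w[:4]: print(cv2.minAreaRect(k),cv2.contourArea(k))
E
```

```text
S yellow [[331, 331], [414, 345], [402, 438], [308, 418]]
T yellow [[157, 241], [233, 252], [219, 319], [142, 306]]
((312.3352966308594, 262.6411437988281), (43.10343551635742, 42.489864349365234), 4.39870548248291) 1740.5
((213.0, 186.0), (32.0, 34.0), 90.0) 856.5
((376.0, 229.5), (5.0, 22.0), 90.0) 85.0
((338.7923278808594, 298.66156005859375), (49.6138916015625, 37.83059310913086), 7.125016689300537) 1744.5
((229.5, 392.5), (41.0, 45.0), 90.0) 1419.0
```

View pics/trap_S.png

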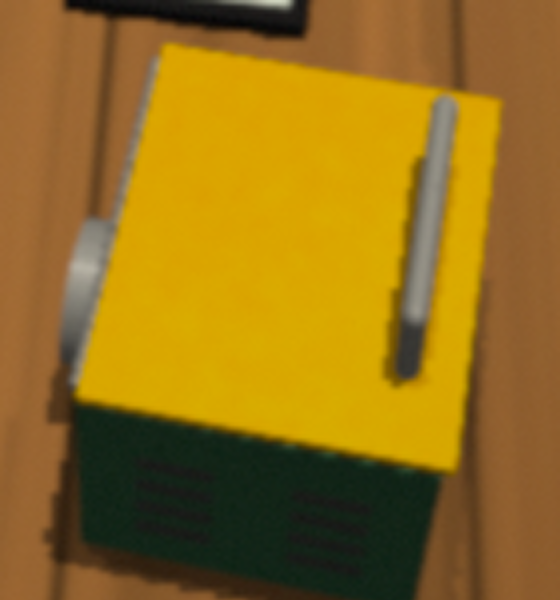

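View pics/trap_T.png

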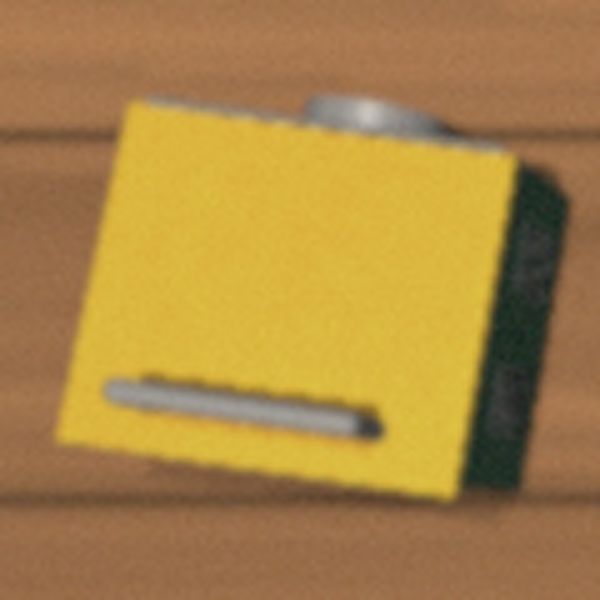

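View pics/pot_S.png

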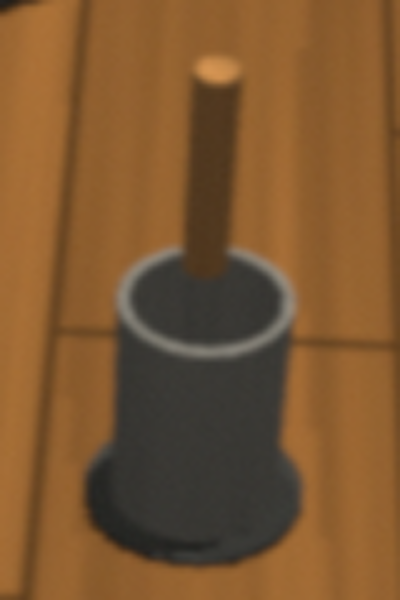

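View pics/pot_T.png

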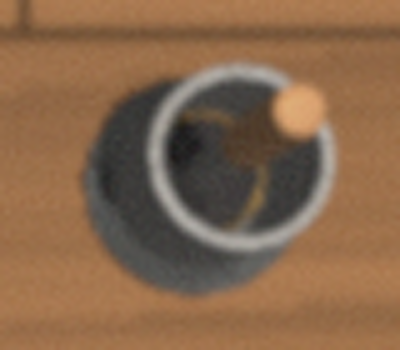

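```bash
python3 - <<'E'
from h import *
S=cam("side");T=cam("top")
def cr(c,o,p,f): return [(p[0]+.5)/f[0]-.5+o[0],(p[1]+.5)/f[1]-.5+o[1]]
rt=cr(T,(370,240),(242,156),(5,5)); rs=cr(S,(320,125),(206,301),(5,4.8))
print("rim top",plane(T,rt,.12),"side",plane(S,rs,.12),tri(T,rt,S,rs))
ht=cr(T,(370,240),(299,109),(5,5)); hs=cr(S,(320,125),(217,70),(5,4.8))
print("handle",plane(T,ht,.245),plane(S,hs,.245),tri(T,ht,S,hs))
print("pad",plane(T,(312.3,262.6),.012),plane(S,(338.8,298.7),.012))
YS=np.array([[331,331],[414,345],[402,438],[308,418]]);YT=np.array([[233,252],[219,319],[142,306],[157,241]])
P=[]
for a,b in zip(YT,YS):
    p,e=tri(T,a,S,b);P.append(p);print("flap",p.round(4),round(e,4))
bt=[cr(T,(130,220),p,(5,5)) for p in((110,390),(360,424))]; bs=[cr(S,(290,320),p,(4,4)) for p in((411,318),(446,101))]
for a,b in zip(bt,bs): print("bar",tri(T,a,S,b))
for n,c,lo,hi in(("jarT",T,(105,150,60),(125,255,255)),("jarS",S,(105,150,60),(125,255,255))):
  for k in blobs(mask(c,lo,hi))[:3]:
    m=cv2.minAreaRect(k)[0]; print(n,m,plane(c,m,.06))
for c in(T,S):
  for k in blobs(mask(c,(0,0,190),(180,70,255)))[:2]: m=cv2.minAreaRect(k)[0];print("w",plane(c,m,.034))
E
```

```text
rim top [ 0.5172383  -0.20376035  0.12      ] side [ 0.51815143 -0.2016315   0.12      ] (array([ 0.51780813, -0.20424853,  0.11772246]), np.float64(0.000607477341563409))
handle [ 0.51927544 -0.20039967  0.245     ] [ 0.52005304 -0.19890655  0.245     ] (array([ 0.51974817, -0.20074718,  0.24362475]), np.float64(0.0005656250888929549))
pad [0.54908326 0.01602778 0.012     ] [0.55114513 0.01658207 0.012     ]
flap [0.5574 0.1743 0.1222] 0.0021
flap [0.4216 0.196  0.1284] 0.0021
flap [0.446  0.3532 0.1238] 0.0012
flap [0.5812 0.332  0.1216] 0.0031
bar (array([0.46167551, 0.31747647, 0.16794422]), np.float64(0.0019419929132570804))
bar (array([0.44771809, 0.22199714, 0.16468857]), np.float64(0.00016784297262160776))
jarT (30.158538818359375, 463.57318115234375) [0.13206022 0.58479732 0.06      ]
jarT (322.0, 334.0) [ 0.3898025  -0.00723069  0.06      ]
jarS (422.5, 280.5) [ 0.39034211 -0.00214053  0.06      ]
w [0.54574677 0.0148389  0.034     ]
w [0.72561047 0.24488796 0.034     ]
w [0.55071116 0.03344114 0.034     ]
w [0.72640182 0.25103755 0.034     ]
```

```bash
python3 - <<'E'
from h import *
print(Rn.from_rotvec(bot.current_tool_rot()).as_matrix().round(2).tolist())
tx=-0.15
for nm,p,yaws in(("brush",(.5197,-.2005,.33),(0,.5,1,np.pi/2,2,-.37,1.2,-1.2,-np.pi/2)),("bar",(.454,.27,.26),(tx,tx+np.pi)),("baropen",(.603,.246,.222),(tx,tx+np.pi)),("tab",(.503,.263,.3),(tx+np.pi/2,tx-np.pi/2)),("tablow",(.503,.263,.07),(tx+np.pi/2,tx-np.pi/2)),("pad",(.55,.016,.18),(tx+np.pi/2,tx-np.pi/2,tx))):
  for y in yaws:
    q=bot.inverse_kinematics(p,down(y)); print(nm,round(y,2),None if q is None else np.round(q,2))
E
```

```text
[[0.39, 0.92, -0.0], [0.92, -0.39, -0.0], [-0.0, -0.0, -1.0]]
brush 0 [-0.59  0.06  1.48 -0.    1.6  -0.59]
brush 0.5 [-0.59  0.06  1.48 -0.    1.6  -1.09]
brush 1 [-0.59  0.06  1.48 -0.    1.6  -1.59]
brush 1.57 [-0.59  0.06  1.48 -0.    1.6  -2.16]
brush 2 [-0.59  0.06  1.48  0.    1.6  -2.59]
brush -0.37 [-0.59  0.06  1.48 -0.    1.6  -0.22]
brush 1.2 [-0.59  0.06  1.48 -0.    1.6  -1.79]
brush -1.2 [-0.59  0.06  1.48 -0.    1.6   0.61]
brush -1.57 [-0.59  0.06  1.48 -0.    1.6   0.99]
bar -0.15 [ 0.31  0.01  1.67 -0.    1.47  0.46]
bar 2.99 [ 0.31  0.01  1.67 -0.    1.47 -2.68]
baropen -0.15 [ 0.2   0.35  1.35 -0.    1.44  0.35]
baropen 2.99 [ 0.2   0.35  1.35 -0.    1.44 -2.79]
tab 1.42 [ 0.27  0.1   1.5  -0.    1.55 -1.15]
tab -1.72 [ 0.27  0.1   1.5  -0.    1.55  1.99]
tablow 1.42 [ 0.27  0.29  1.74 -0.    1.11 -1.15]
tablow -1.72 [ 0.27  0.29  1.74 -0.    1.11  1.99]
pad 1.42 [-0.19  0.12  1.71 -0.    1.31 -1.61]
pad -1.72 [-0.19  0.12  1.71 -0.    1.31  1.53]
pad -0.15 [-0.19  0.12  1.71 -0.    1.31 -0.04]
```

```bash
python3 - <<'E'
from h import *
o=down(-.4)
bot.goto((.35,.43,.33),down(.6)); bot.goto((.5197,-.2005,.34),o)
bot.set_gripper(0.75,20)
W=cam("wrist"); cv2.imwrite("pics/w1.png",W["pixels"])
print(bot.current_clock(),bot.current_ee_pos(),proj(W,(.5197,-.2005,.245)))
E
```

```text
4.05 [ 0.51970174 -0.20047893  0.34001749] [328.13842953 244.8673463 ]
```

View pics/w1.png

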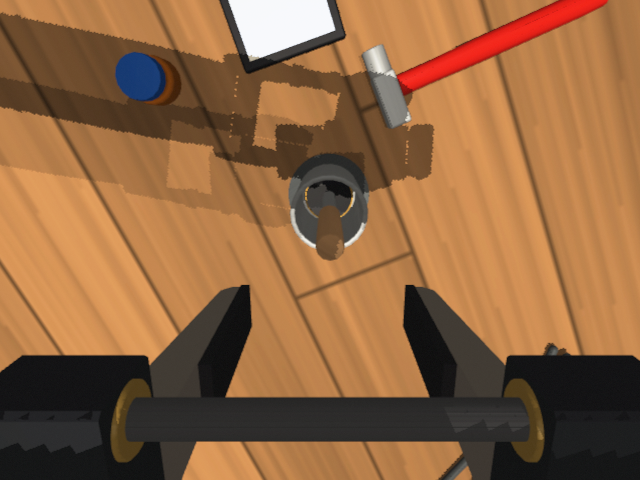

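The wrist view shows the handle top at about (330,247). The prediction was (328,245), so the position agrees to about 1 mm. Next I grasp and do the strokes.

```bash
python3 - <<'E'
from h import *
x,y=.5197,-.2005
bot.line_to((x,y,.183),max_speed=.12)
print(bot.current_contact_force())
bot.set_gripper(0.0,30); print(bot.current_opening()*92,bot.current_contact_force())
bot.line_to((x,y,.195),max_speed=.08)
print(bot.current_contact_force(),bot.current_clock())
S=cam("side"); cv2.imwrite("pics/s1.png",cv2.resize(S["pixels"][80:260,260:460],None,fx=3,fy=3))
E
```

```text
[0.14077054 0.75549431 0.34194647]
19.300003595481567 [ 1.41891228  0.35754819 -0.83789695]
[-0.57936349 -0.71971422 -1.16509584] 6.6083
```

View pics/s1.png

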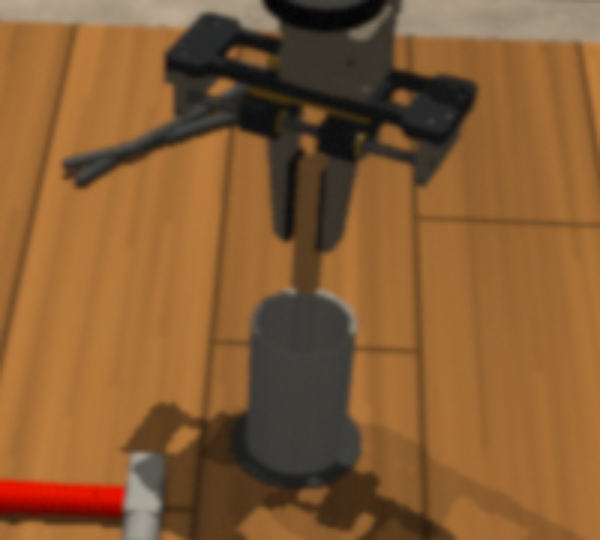

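The picture shows the handle held between the fingers, about 19 mm apart, with the head still in the pot. I continue with the strokes.

```bash
python3 - <<'E'
from h import *
x,y=.5197,-.2005
for i in range(2):
    bot.line_to((x,y,.250),max_speed=.09); bot.hold(.25)
    print("up",bot.current_ee_pos()[2],bot.current_contact_force())
    if i==0:
        S=cam("side"); cv2.imwrite("pics/s2.png",cv2.resize(S["pixels"][60:260,260:460],None,fx=3,fy=3))
    bot.line_to((x,y,.184),max_speed=.09); bot.hold(.25)
    print("dn",bot.current_ee_pos()[2],bot.current_contact_force(),bot.current_opening()*92)
print(bot.current_clock())
S=cam("side"); cv2.imwrite("pics/s3.png",cv2.resize(S["pixels"][60:260,260:460],None,fx=3,fy=3))
E
```

```text
up 0.24931402195873953 [-0.66077774  0.38262083 -1.87923433]
dn 0.18426632639693527 [ 0.20869718 -0.10237456 -0.97969639] 19.644524632054136
up 0.24936808561028007 [ 0.25079571  0.25474652 -0.95131712]
dn 0.18428717424785035 [-0.15845625  0.64973616 -1.62787024] 19.421532207286294
11.1167
```

View pics/s2.png

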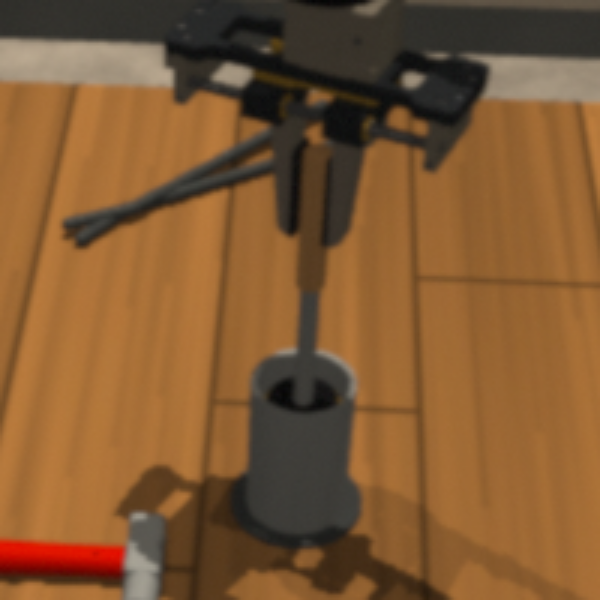

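View pics/s3.png

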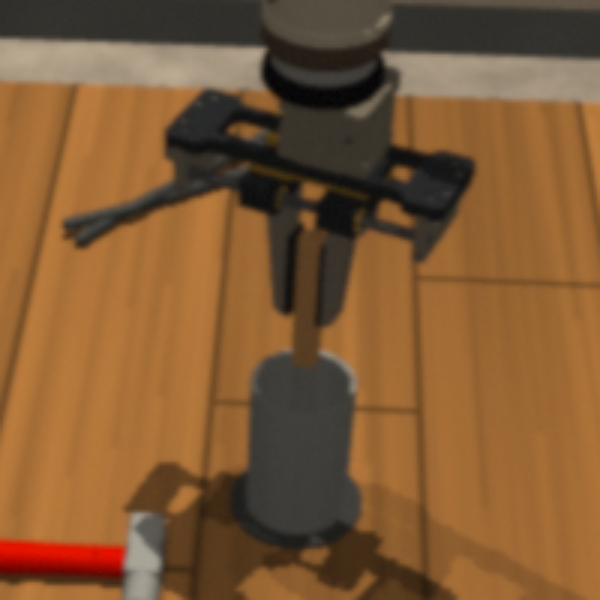

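At the top of the stroke the brass head was still inside the pot, and at the bottom the handle was back at its starting height. I release the brush and move over the flap bar.

```bash
python3 - <<'E'
from h import *
x,y=.5197,-.2005
bot.line_to((x,y,.183),max_speed=.05)
bot.set_gripper(0.7); bot.line_to((x,y,.29),max_speed=.15)
bot.goto((.4545,.270,.30),down(-.15)); bot.set_gripper(0.42)
W=cam("wrist"); cv2.imwrite("pics/w2.png",W["pixels"])
S=cam("side"); cv2.imwrite("pics/s4.png",S["pixels"])
T=cam("top"); cv2.imwrite("pics/t4.png",T["pixels"])
print(bot.current_clock())
np.savez("w2.npz",R=W["R"],t=W["t"])
for p in((.4617,.3175,.168),(.4477,.222,.1647),(.4547,.2697,.166)): print(proj(W,p))
for y in blobs(mask(W,(22,150,100),(32,255,255)))[:2]: print(cv2.approxPolyDP(cv2.convexHull(y),8,True)[:,0].tolist())
E
```

```text
15.5083
[328.20960099 167.46291228]
[328.57248876 289.09557158]
[328.4081304 231.1115008]
[[472, 121], [457, 304], [305, 307], [300, 122]]
```

View pics/w2.png

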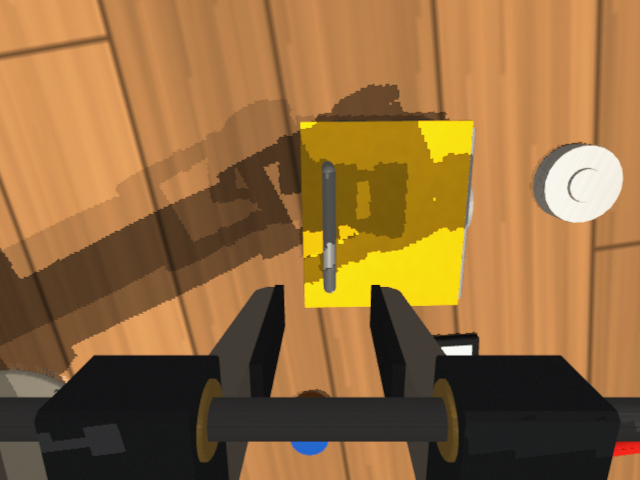

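View pics/s4.png

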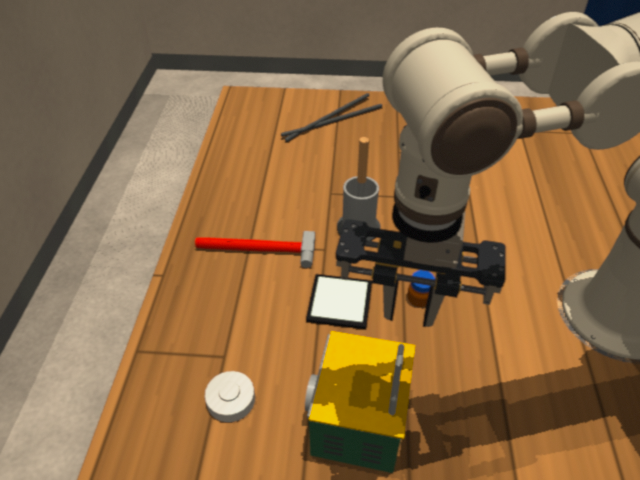

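In the wrist view the bar runs from (328,165) to (329,290), which matches the prediction to 2 px. In the side view the brush stands upright in the pot at (363,150). Next I grasp the bar and swing it.

```bash
python3 - <<'E'
from h import *
H=np.array([.5707,.2523,.120]); ux=np.array([np.cos(-.15),np.sin(-.15),0]); uz=np.array([0,0,1.])
def bar(th): return H+ux*(-.118*np.cos(th)+.044*np.sin(th))+uz*(.118*np.sin(th)+.044*np.cos(th))
g=np.array([0,0,-.019])
b0=bar(.02); print(b0)
bot.line_to(b0+g,max_speed=.12); print(bot.current_contact_force())
bot.set_gripper(0,25); print(bot.current_opening()*92,bot.current_contact_force())
for th in np.linspace(.02,.32,3)[1:]:
    bot.line_to(bar(th)+g,max_speed=.06); print(round(th,2),np.round(bot.current_contact_force(),1),round(bot.current_opening()*92,1))
print(bot.current_clock())
S=cam("side"); cv2.imwrite("pics/s5.png",S["pixels"])
E
```

```text
[0.45491841 0.26979868 0.16635104]
[-0.47645012  0.14550783 -1.11637291]
8.957574610771848 [ 5.67269015 -0.41996441 -1.77231827]
0.17 [ 5.2 -0.3 -3.8] 9.1
0.32 [ 3.   1.7 -3.8] 8.9
18.425
```

View pics/s5.png

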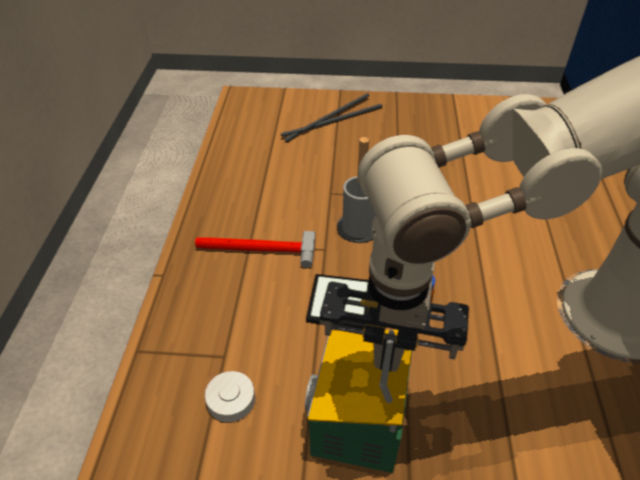

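The flap is lifting (yellow panel tilted, with a dark gap at about (405,410)), and the forces are small. I continue the swing.

```bash
python3 - <<'E'
from h import *
H=np.array([.5707,.2523,.120]); ux=np.array([np.cos(-.15),np.sin(-.15),0]); uz=np.array([0,0,1.])
def bar(th): return H+ux*(-.118*np.cos(th)+.044*np.sin(th))+uz*(.118*np.sin(th)+.044*np.cos(th))
g=np.array([0,0,-.019])
for th in np.linspace(.32,1.5,7)[1:]:
    bot.line_to(bar(th)+g,max_speed=.08); print(round(th,2),np.round(bot.current_contact_force(),1),round(bot.current_opening()*92,1))
    if np.linalg.norm(bot.current_contact_force())>30: break
print(bot.current_clock())
S=cam("side"); cv2.imwrite("pics/s6.png",S["pixels"])
E
```

```text
0.52 [-4.9  0.9  5.9] 8.8
0.71 [-7.2  2.5  8.6] 9.1
0.91 [-3.4  2.4  7.1] 9.1
1.11 [0.2 1.4 4.6] 8.6
1.3 [1.6 3.5 4.5] 9.3
1.5 [3.1 5.9 2.9] 9.0
21.225
```

View pics/s6.png

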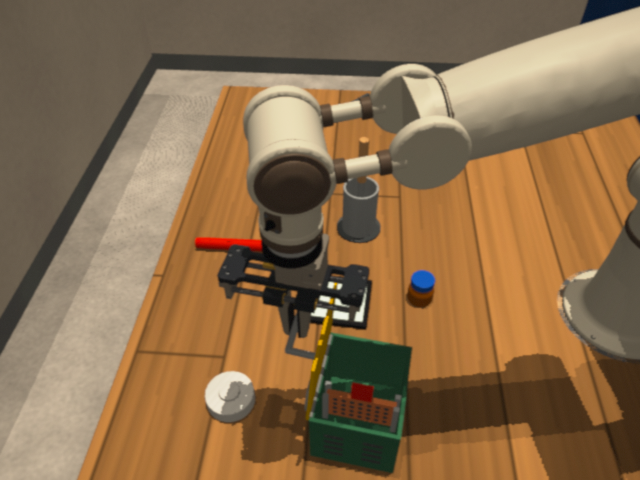

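The flap stands near vertical, and the plate shows with its red tab at about (362,392). I release the bar and measure the tab.

```bash
python3 - <<'E'
from h import *
bot.set_gripper(0.25)
p=bot.current_ee_pos(); print(p,bot.current_contact_force())
bot.line_to((p[0],p[1],.33),max_speed=.12); print(bot.current_contact_force())
bot.goto((.505,.263,.30),down(-.15+np.pi/2)); bot.set_gripper(0.6)
W=cam("wrist"); cv2.imwrite("pics/w7.png",W["pixels"])
S=cam("side"); cv2.imwrite("pics/s7.png",S["pixels"])
T=cam("top"); cv2.imwrite("pics/t7.png",T["pixels"])
print(bot.current_clock())
for n,c in(("W",W),("S",S)):
    m=mask(c,(0,150,60),(6,255,255))|mask(c,(174,150,60),(180,255,255))
    for k in blobs(m)[:4]: print(n,cv2.minAreaRect(k),cv2.contourArea(k),cv2.boundingRect(k))
x=np.array([.989,-.149,0])
for q in(-.017,0,.017): print(proj(W,np.array([.503,.263,.107])+q*x),proj(S,np.array([.503,.263,.107])+q*x))
E
```

```text
[0.60558289 0.24653864 0.22135737] [-0.71271265  0.46716442  0.4029038 ]
[ 0.27830043 -0.53916206 -0.01897615]
24.8667
W ((327.5, 211.5), (41.0, 11.0), 90.0) 420.5 (322, 191, 12, 42)
W ((42.976318359375, 358.84320068359375), (17.07692527770996, 23.307695388793945), 67.38013458251953) 245.0 (30, 350, 25, 22)
S ((247.8744659423828, 244.63690185546875), (106.16542053222656, 11.653463363647461), 2.726310968399048) 1062.5 (195, 237, 107, 16)
S ((361.3299560546875, 392.1899719238281), (20.7889404296875, 16.12203598022461), 8.130102157592773) 294.0 (351, 383, 22, 19)
[326.80171139 195.06285968] [373.30560269 387.54453989]
[326.80161984 213.78845931] [362.59404763 385.39067314]
[326.80153058 232.04689301] [351.94743031 383.24986399]
```

View pics/w7.png

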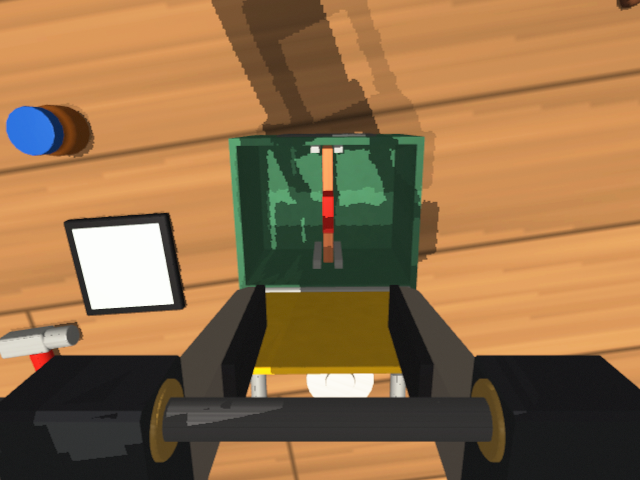

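View pics/s7.png

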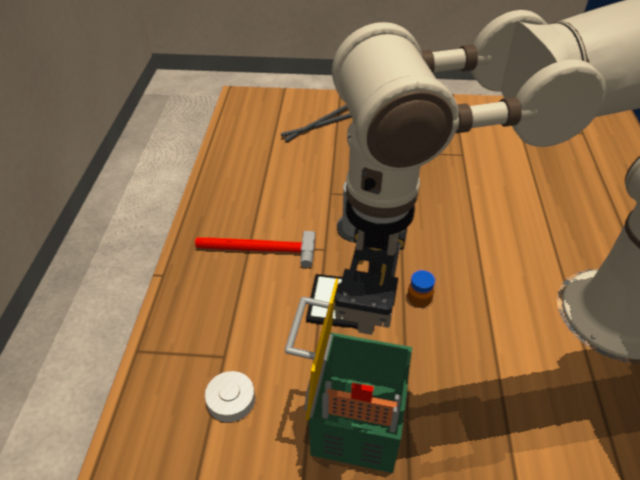

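The tab top is at wrist column 327.5 (predicted 326.8), with the jaws square to the plate, and the flap stayed open. I descend and grip.

```bash
python3 - <<'E'
from h import *
x,y=.5035,.263
bot.line_to((x,y,.15),max_speed=.12); bot.line_to((x,y,.071),max_speed=.07)
print(bot.current_contact_force())
bot.set_gripper(0,30); print(bot.current_opening()*92,bot.current_contact_force())
bot.line_to((x,y,.095),max_speed=.04); print(bot.current_contact_force(),bot.current_opening()*92,bot.current_clock())
S=cam("side"); cv2.imwrite("pics/s8.png",cv2.resize(S["pixels"][220:480,270:470],None,fx=2.3,fy=2.3))
E
```

```text
[-0.18153271  0.06660537 -0.02209826]
9.528807657642364 [-0.7800049   0.24130981 -0.52722248]
[ 0.04060929 -0.33766731 -3.43639551] 9.585239022911109 29.0417
```

View pics/s8.png

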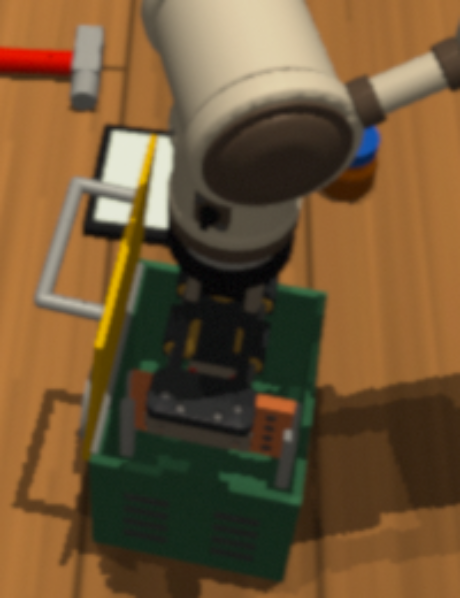

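The plate is rising between its guides, with about 3 N of load and 9.6 mm between the fingers. I lift it fully.

```bash
python3 - <<'E'
from h import *
x,y=.5035,.263
bot.line_to((x,y,.25),max_speed=.09); bot.hold(.2); print(bot.current_contact_force(),bot.current_opening()*92,bot.current_clock())
S=cam("side"); cv2.imwrite("pics/s9.png",S["pixels"])
E
```

```text
[ 0.4616285 -0.0894417 -3.1400649] 9.852276249525499 31.1667
```

View pics/s9.png

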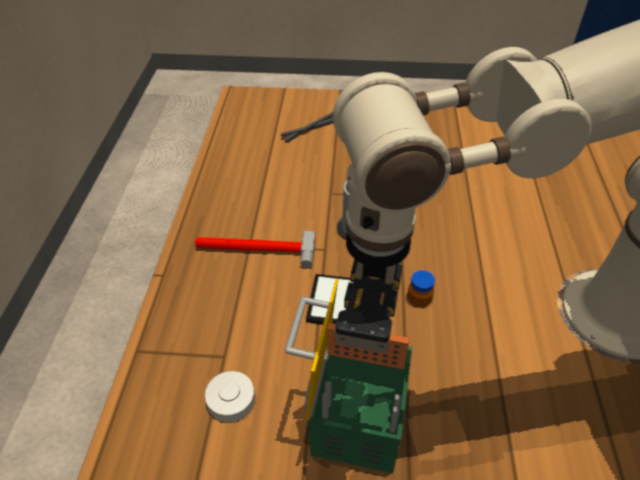

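The plate is clear of the trap. The open flap stands about 11 mm from the plate's +x edge, so I first move along the trap's -y and then over to the pad.

```bash
python3 - <<'E'
from h import *
p=np.array([.5035,.263,.25])
bot.line_to(p+.165*np.array([-.149-.03,-.989,0]),max_speed=.12); print(bot.current_contact_force())
bot.line_to((.550,.0163,.24),max_speed=.12)
bot.line_to((.550,.0163,.18),max_speed=.08); bot.hold(.4)
print(bot.current_contact_force(),bot.current_opening()*92,bot.current_ee_pos(),bot.current_clock())
for n in("side","top","wrist"):
    c=cam(n); cv2.imwrite(f"pics/{n}10.png",c["pixels"])
    m=mask(c,(5,110,120),(14,255,255)); print(n,proj(c,(.55,.0163,.012)),proj(c,(.55,.0163,.115)))
    if n=="side": print([proj(c,np.array([.55,.0163,.115])+q*np.array([.989,-.149,0])).round(0) for q in(-.057,.057)])
E
```

```text
[ 0.11836437  0.94193494 -3.708132  ]
[-0.37940639 -1.24824738 -2.3840702 ] 9.433547086117503 [0.5500866  0.01628047 0.18019194] 35.1417
side [339.3798141  298.62279547] [340.64684774 264.0670108 ]
[array([371., 269.]), array([311., 259.])]
top [312.18287677 262.20225712] [310.21839564 255.44041605]
wrist [327.15904821 222.14006708] [327.3071775  260.73728367]
```

View pics/side10.png

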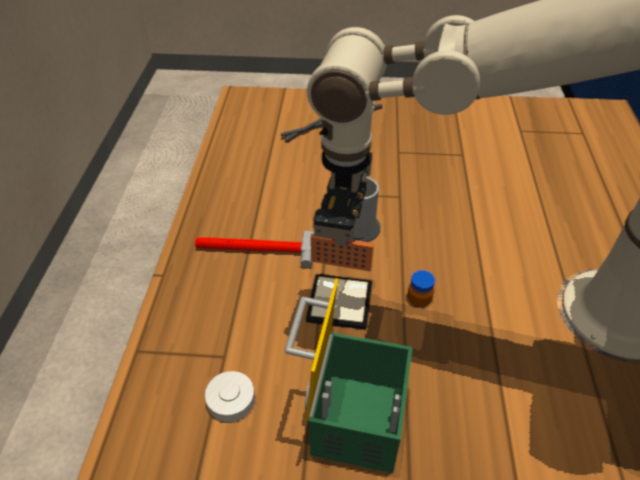

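View pics/top10.png

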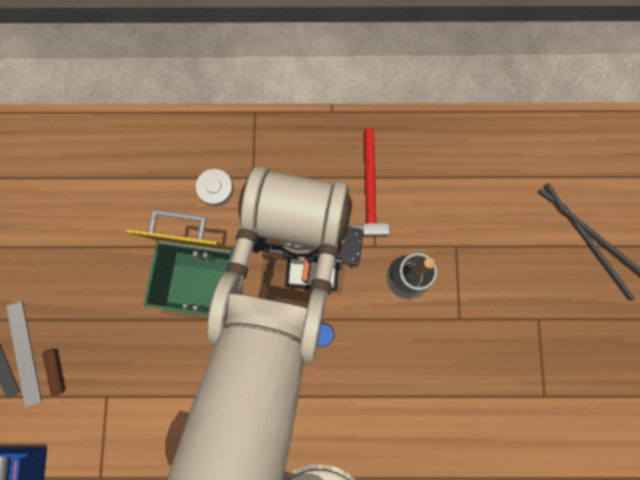

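View pics/wrist10.png

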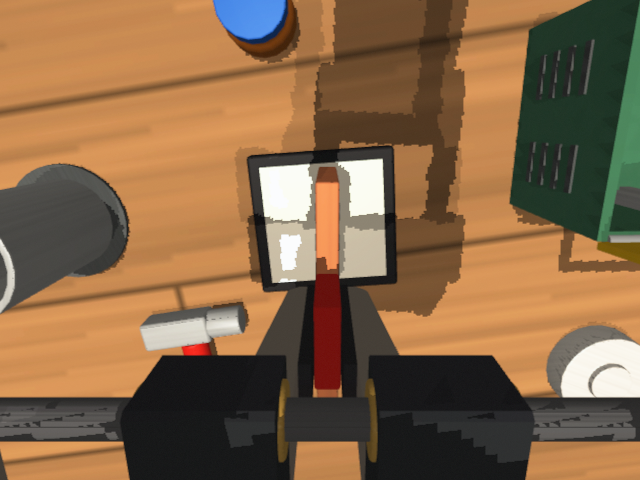

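The plate's lower edge in the side view runs from (312,260) to (372,269). The prediction for 103 mm above the pad was (311,259) to (371,269). It is upright and centred over the pad, the brush top is at (429,262) in the top view as at the start, and the bystanders have not moved. Handing in.

```bash
python3 - <<'E'
from workcell import bot
print(bot.current_joint_vel(),bot.current_clock()); bot.job_done()
E
```

```text
[-0.0001938  -0.00041458  0.00259805  0.00052413  0.0006662   0.00033952] 35.2917
the job is handed in; nothing more can be done
```

I finished the job and handed it in at about 35 s of the 67 s allowed; it reports no verdict.

**What I did:**
- **Brush:** I made two strokes of about 66 mm each, with the head staying in the pot, and left the brush standing on the pot's floor.
- **Flap:** I swung it by its bar to about 1.5 rad, and it stayed there after release.
- **Plate:** I drew it straight up by the red tab and moved it clear of the flap to the middle of the pad. I was still holding it there at hand-in.

**Last checks:**
- **Plate over the pad:** In the side view its lower edge was within about 1 px of where it should be for 103 mm above the pad. It was upright, about 9.4 mm between the fingers, with the arm almost still.
- **Brush and bystanders:** The brush looked upright with its top where it started. The hammer, wheel and jar had not moved in the images.
- **Forces:** Tool force readings stayed below about 12 N whenever I checked.

No check failed. The only disagreement was 1–2 mm between the side and top cameras, within their calibration. I did not read the flap angle or the brush height directly; both come from the arm's position and the pictures.

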